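# Steer the laser spot onto the crosshair target

## Robot

A 7-joint arm with a two-finger parallel gripper is mounted at the origin on the work surface. World frame = base frame: x ahead of the robot, y to its left, z up, the work surface at z = 0. Lengths are in m, angles in rad, forces in N, time in s.
With the tool pointing down it reaches from about 0.4 to 0.875 m from the base axis. Payload 19.3 kg.
Tool frame: the origin (TCP) lies between the finger pads; the fingertips stand 17 mm ahead of it and the grasp point (between the pads) lies 2 mm behind it; z points along the fingers, x is the direction in which the jaws open and shut, and the axes are right-handed (so a half turn about z gives the same grasp; the last joint's range is limited). The gripper opens to 85 mm and grips with 20 to 120 N. Pads are 22 mm wide; open, the fingers measure 114 mm over their backs; the gripper's body (76 mm by 85 mm) begins 54 mm behind the grasp point. The pads swing forward as they close: fully open they stand 13 mm farther back than shut.
Start: joints at [-1.174, 0.521, -0.036, 1.599, 0.021, 1.021, -0.113], TCP at [0.281, 0.558, 0.248] pointing down, gripper open.
Joint ranges: [-2.91, 2.91], [-0.3, 2.13], [-1.5, 1.42], [0.17, 2.43], [-1.26, 4.41], [0.16, 1.93], [-2.52, 2.52]. Speed limits (rad/s): [1.89, 1.89, 2.39, 2.39, 3.01, 3.01, 3.01].

## Interface

Orientations are given as [roll, pitch, yaw] about the fixed x, y, z axes, in that order (R = Rz(yaw) Ry(pitch) Rx(roll)).
In Python, from workcell import bot gives the robot as it stands. The module is installed in compiled form; this text tells all that it offers.
- The arm moves only by the tool arm_command, never from a script. Its argument "targets" is a list of rows, each a list of 6 numbers: the shift along the tool's x, y, z in mm, then the turn, a rotation vector about the tool's x, y, z in degrees. In form: [[x, y, z, wx, wy, wz], ...]. A call has 1 to 8 rows; each row shifts and turns the pose as measured when the row begins, along the tool's axes as they then stand; what a row does not reach is not made up. A row lasts 1/10 s, in which the tool goes at most 50 mm and 8.59 degrees, less where a joint would pass 70% of its speed; a pose out of reach is approached as far as the arm can. A call is refused whole if a number of a shift passes 50 or a number of a turn 8.59, either way. A call with a gripper value outside its range is refused whole. "grip" is the opening in per cent of the stroke, from 0 (shut) to 100 (fully open), set as the call begins (left out, the last holds). The fingers move at their own pace and stop on an object; "grip_force" is the grip in N (left out, the last holds). Time passes only in rows, so rows that do not move let the fingers close. It gives the time, the measured TCP pose, the force and the opening at its end, in the units of the state.
- bot.observe(): the state, without advancing time (a new reading comes with each control period).
- bot.grab_frame(name): name is "scene" or "top" or "wrist"; returns a dict with "color" (420x560x3 uint8, red, green, blue), "depth" (420x560 float32, m along the optical axis (not along the pixel's ray), 0 where there is no reading), "fov_y" (degrees; the focal length in pixels is half the picture's height over the tangent of half this angle, whatever the lens; pixels are square), "cx", "cy" (the principal point, pixels), "R" (3x3) and "t" (3): a world point X has camera coordinates R X + t; the wrist camera has in their place "hand_eye" (4x4, takes a point from camera to tool coordinates, whose origin is the TCP and whose axes are the tool frame's). Camera axes: x right, y down, z forward; pixel columns grow to the right and rows downward; lengths in m; the calibration is good to about 2 mm. A picture is of the moment at which its call begins: read the wrist's pose just before it.
- bot.job_done(): hands the job in, once; it reports no verdict.
The state is a dict: "clock": time; "qpos": joint angles; "qd": joint speeds; "joint_efforts": joint torques, N m; "position": TCP position; "tool_rot": TCP orientation; "force": force on the tool from outside, world axes, zero at the start; "moment": the same for the moment, N m; "grip_width": finger opening in m.
Only numpy, scipy, OpenCV 4.12 (cv2) and the standard library are available. Lean on these libraries where they do the work, as an engineer would, in place of code of your own. Each camera call takes 0.05 s, during which the arm holds its last target. There are 200 camera calls.

## Task

On the dark optics board, turn the two wing screws on top of the mirror mount until the green laser spot sits on the centre of the target plate marked with a plain crosshair, not on any of the other three plates. Then let go of the screws.

Things in the scene. Friction and masses are not known exactly. Their poses are not given: they have to be found in the camera images.
- swing_screw_grip (a point): Wing screw nearer the robot on the black bridge of the mirror mount, 128 mm above the table. Wing: upright aluminium bar 40 mm long, 14 thick, 36 tall on a disc 32 mm wide, 6 high. Point: on its fixed upright turning axis, 13 mm below the bar's top, 23 above the disc; x along the bar, y across it, z up; turns with it. +-1.4 rad from mid-range, starts within 0.15 of it. Friction 0.06 N m, stays where left.
- reach_screw_grip (a point): Same wing screw, point, axes, range and friction, 120 mm beyond the first, 14 mm higher, on the black swivelling mirror head. Its upright axis is also the head's swivel axis, so it stays in place but turns with the head. The head carries the mirror out to the robot's left, over towards the target plates. At mid-range both bars lie along the line between the screws.
- spot: Green laser spot 11 mm wide, 14.5 mm above the table; origin at its centre. Mere light, starts amid the four plates. Swing screw: swings it in an arc about the reach screw's axis, counter-clockwise from above if turned so, 0.25 rad per rad (some 50 mm per rad). Reach screw: moves it straight away from that axis if turned counter-clockwise, back if clockwise, 40 mm per rad. Neither needs over 1.3 rad.
- target_cross: The right target: white plate 52 mm square, 3 mm thick, with a black crosshair of two 40 mm lines, fixed on the board; origin under the crosshair's centre, 10 mm above the table. Beside it, about 72 mm centre to centre in a two by two group, are plates alike but for the mark: a ring, a square outline, three parallel bars. Which plate is where varies.

How it is judged:
By the outcome, as a careful person would: the job done as asked, in the order asked, and still so for the second after the job is handed in, with the robot touching nothing.
It also fails if it takes over 48 s, if anything falls off the work surface, if the arm or the gripper's body presses on something with over 40 N, if the wrist force passes 120 N, or if a joint passes its speed limit or range.

## Working session

There is one attempt and no reset: what is moved stays moved. The work goes in short steps, Python scripts to look and compute and a tool call to move; the robot and the scene stay as the last step left them, time stands still between calls to the robot, and variables do not carry over. Pictures are saved under pics/ and viewed, about 8 in all and at most 12, crops included, and the job is handed in when it is done.

Besides the shell and the picture viewer there is one more tool, called after "Emit:" in YAML: its name, and indented under it one key for each argument. arm_command: Moves the arm, as the interface text tells. Its arguments: {"type":"object","properties":{"targets":{"type":"array"},"grip":{"type":"number"},"grip_force":{"type":"number"}},"required":["targets"]}

```bash
mkdir -p pics; cat > h.py <<'E'
import numpy as np, cv2
from workcell import bot
def grab(n,save=None):
    f=bot.grab_frame(n)
    if save: cv2.imwrite('pics/'+save,f['color'][:,:,::-1])
    return f
def px2w(f,u,v,z=None):
    F=f['color'].shape[0]/2/np.tan(np.radians(f['fov_y'])/2)
    d=np.array([(u-f['cx'])/F,(v-f['cy'])/F,1])
    R=np.array(f['R']);t=np.array(f['t'])
    c=-R.T@t; r=R.T@d
    if z is None: return c+r*f['depth'][int(round(v)),int(round(u))]
    return c+r*(z-c[2])/r[2]
E
python3 - <<'E'
from h import *
s=bot.observe();print(s)
a=grab('scene');b=grab('top')
import pickle;pickle.dump((a,b),open('f.pkl','wb'))
cv2.imwrite('pics/a.png',np.vstack([a['color'],b['color']])[:,:,::-1][:, :][:420]);cv2.imwrite('pics/b.png',b['color'][:,:,::-1])
print(b['R'],b['t'],b['fov_y'])
E
```

```text
{'clock': 0.0, 'qpos': array([-1.1741851 ,  0.52202124, -0.03633835,  1.59998397,  0.02118557,
        1.02111792, -0.11280871]), 'qd': array([ 2.50057358e-04,  2.18401296e-04, -2.90929295e-04,  1.17713638e-03,
       -1.67284710e-03,  1.09820505e-03,  3.00235677e-05]), 'joint_efforts': array([-1.75703855e-03, -9.27100754e+01,  1.97935089e+00, -3.69936204e+01,
        1.78254145e-02,  8.22803500e-03,  6.67732451e-06]), 'position': array([0.28115635, 0.55783688, 0.24772971]), 'tool_rot': array([3.14152822e+00, 1.14428902e-03, 1.10396790e+00]), 'force': array([ 0.53009087, -0.52381852,  0.0110744 ]), 'moment': array([ 0.02364136, -0.06531462, -0.0339538 ]), 'grip_width': 0.08515390660801975}
[[-0.02624018 -0.99952408  0.01621945]
 [-0.99508792  0.02456757 -0.09589826]
 [ 0.09545414 -0.01865616 -0.99525899]] [-0.00338782  0.56063428  0.72791453] 53.34523843828798
```

View pics/b.png

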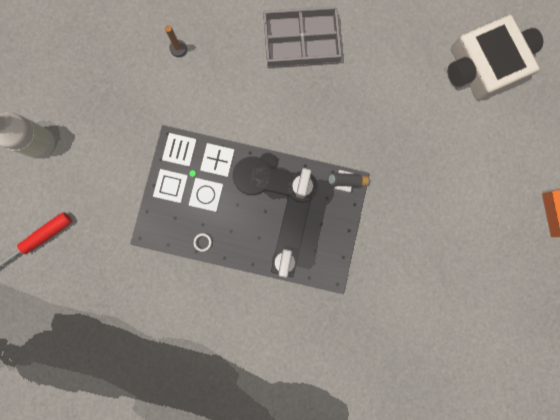

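View pics/a.png

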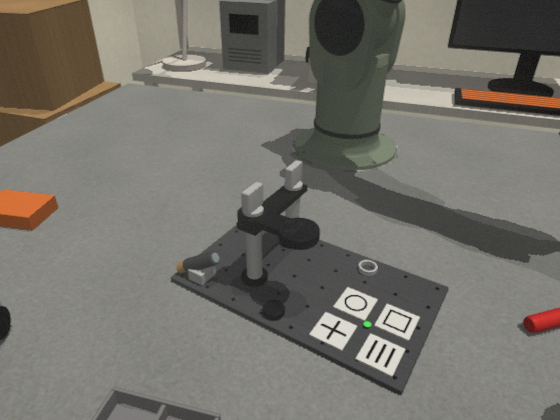

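The top view shows the cross plate at about (217,159), the green spot at (193,173), and wing screws at about (285,263) (near) and (303,182) (far). I'll enlarge this part to measure it.

```bash
python3 - <<'E'
from h import *
import pickle
a,b=pickle.load(open('f.pkl','rb'))
c=b['color'][130:290,150:330,::-1]
cv2.imwrite('pics/c.png',cv2.resize(c,None,fx=3.7,fy=3.7,interpolation=cv2.INTER_CUBIC))
im=b['color'].astype(int)
m=(im[:,:,1]>150)&(im[:,:,0]<120)&(im[:,:,2]<140);v,u=np.nonzero(m);print('spot px',u.mean(),v.mean(),len(u),px2w(b,u.mean(),v.mean(),.0145))
print('cross',px2w(b,217,159.5,.013))
# bar tops from depth
F=210/np.tan(np.radians(b['fov_y'])/2)
U,V=np.meshgrid(np.arange(560),np.arange(420))
d=b['depth'];P=np.stack([(U-b['cx'])/F*d,(V-b['cy'])/F*d,d],-1)
W=(P-b['t'])@b['R']
for (u0,v0) in [(285,263),(303,182)]:
    reg=(abs(U-u0)<22)&(abs(V-v0)<22)&(d>0)
    zt=np.percentile(W[reg][:,2],99.0);m=reg&(W[:,:,2]>zt-.008)
    w=W[m];mu=w[:,:2].mean(0);pts=w[:,:2].astype(np.float32)
    print(zt,len(w),mu,cv2.minAreaRect(pts*1000))
E
```

```text
spot px 192.08333333333334 173.02777777777777 36 [0.63235222 0.1509091  0.0145    ]
cross [0.65699684 0.10501971 0.013     ]
0.17130362062982177 260 [ 0.4693591  -0.01327516] ((469.0293273925781, -13.150918960571289), (13.844282150268555, 39.88419723510742), 78.23719787597656)
0.18512854685998967 264 [ 0.58450209 -0.04300231] ((585.1100463867188, -43.30572509765625), (13.970158576965332, 40.23796463012695), 75.94285583496094)
```

View pics/c.png

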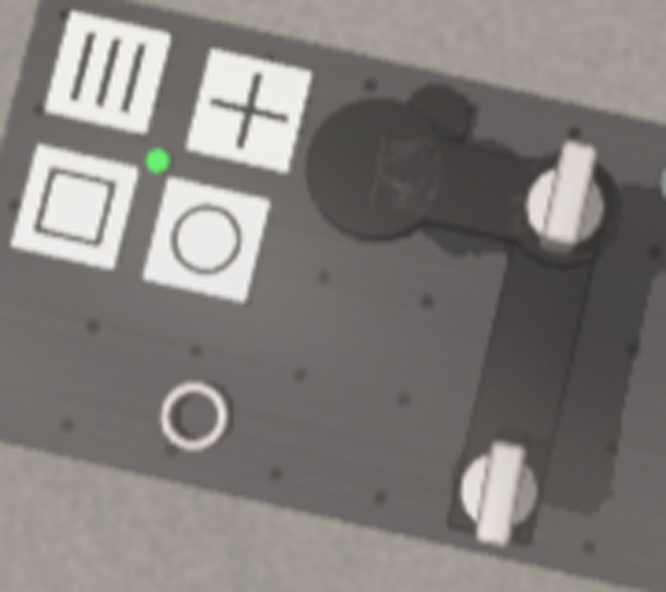

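Cross centre is at about (217.3,159.6). Rough geometry, with A the reach screw's axis: spot radius 200 mm at 76.3°, cross 165 mm at 64.1°. So both screws turn about 49–50° clockwise. I'll move over the swing screw first.

Emit:
arm_command:
  targets:
    - [-35, 35, 0, 0, 0, 0]
    - [-35, 35, 0, 0, 0, 0]
    - [-35, 35, 0, 0, 0, 0]
    - [-35, 35, 0, 0, 0, 0]
    - [-35, 35, 0, 0, 0, 0]
    - [-35, 35, 0, 0, 0, 0]
    - [-35, 35, 0, 0, 0, 0]
    - [-35, 35, 0, 0, 0, 0]
  grip: 100

```text
clock: 0.9
position: [0.4031, 0.1803, 0.2451]
tool_rot: [-3.139, 0.003, 1.114]
force: [1.9, 1.0, -0.1]
grip_width: 0.0857
```

```bash
cat > d.py <<'E'
import sys
from h import *
from scipy.spatial.transform import Rotation as Ro
x,y,z,yaw=map(float,sys.argv[1:5])
s=bot.observe();R=Ro.from_euler('xyz',s['tool_rot'])
G=Ro.from_euler('xyz',[np.pi,0,np.radians(yaw)])
print(s['clock'],s['position'],np.degrees(s['tool_rot']),s['force'],s['grip_width'],s['qpos'][6])
print('shift mm',(R.inv().apply(np.array([x,y,z])-s['position'])*1000).round(1),'turn',np.degrees((R.inv()*G).as_rotvec()).round(1))
E
python3 d.py .469 -.0132 .22 78.2
```

```text
0.9 [0.40308936 0.18032281 0.24508244] [-1.79858942e+02  1.68350883e-01  6.38082202e+01] [ 1.89533851  1.00401656 -0.12172146] 0.08571699629254936 0.5821196000676706
shift mm [-144.5  144.6   25.2] turn [ -0.2   0.1 -14.4]
```

Emit:
arm_command:
  targets:
    - [-35, 35, 0, 0, 0, 0]
    - [-35, 35, 0, 0, 0, 0]
    - [-35, 35, 0, 0, 0, 0]
    - [-28, 28, 0, 0, 0, 0]
    - [-8, 8, 5, 0, 0, -7]
    - [0, 0, 5, 0, 0, -7]
    - [0, 0, 0, 0, 0, 0]

```text
clock: 1.6
position: [0.4674, -0.02, 0.2349]
tool_rot: [-3.139, 0.004, 1.356]
force: [-0.1, -0.5, -0.5]
grip_width: 0.0853
```

```bash
python3 d.py .469 -.0132 .20 78.2
python3 - <<'E'
from h import *
f=grab('wrist','w1.png');print(np.array(f['hand_eye']).round(4).tolist(),f['fov_y'])
E
```

```text
1.6 [ 0.46736959 -0.01998769  0.23488464] [-179.86519043    0.20860244   77.68950895] [-0.05174738 -0.51701496 -0.47136794] 0.08529710317764881 1.3227667260913836
shift mm [ 7.1  0.2 34.9] turn [-0.1  0.2 -0.5]
[[1.0, 0.0001, -0.0001, -0.0003], [-0.0001, 0.9528, 0.3036, -0.0773], [0.0002, -0.3036, 0.9528, -0.1249], [0.0, 0.0, 0.0, 1.0]] 71.58231632757777
```

View pics/w1.png

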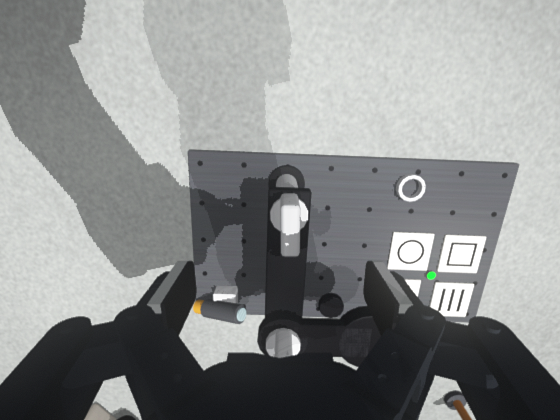

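The wrist view shows the near bar at (290,228), between the fingers and about 7 mm towards +x, which agrees with the top view. I'll centre, go down and grip lightly.

Emit:
arm_command:
  targets:
    - [7, 0, 10, 0, 0, -0.5]
    - [0, 0, 20, 0, 0, 0]
    - [0, 0, 20, 0, 0, 0]
    - [0, 0, 18, 0, 0, 0]
    - [0, 0, 4, 0, 0, 0]
    - [0, 0, 0, 0, 0, 0]

```text
clock: 2.25
position: [0.4691, -0.0073, 0.1596]
tool_rot: [-3.14, 0.002, 1.352]
force: [0.3, -0.0, -0.4]
grip_width: 0.0854
```

```bash
python3 d.py .469 -.0132 .160 78.2
```

```text
2.25 [ 0.46908436 -0.00729733  0.15960113] [-1.79933447e+02  1.25488567e-01  7.74851995e+01] [ 0.33478542 -0.02193455 -0.35845017] 0.08543520934452303 1.3145952831692809
shift mm [-5.8  1.2 -0.4] turn [-0.1  0.1 -0.7]
```

Emit:
arm_command:
  targets:
    - [-5.8, 1.2, 0, 0, 0, -0.7]
    - [0, 0, 0, 0, 0, 0]
    - [0, 0, 0, 0, 0, 0]

```text
clock: 2.55
position: [0.4698, -0.013, 0.1611]
tool_rot: [3.141, 0.002, 1.365]
force: [0.1, 0.7, 0.8]
grip_width: 0.0856
```

```bash
python3 d.py .469 -.0132 .160 78.2
```

```text
2.55 [ 0.46976883 -0.01297419  0.16113248] [1.79955674e+02 8.59751664e-02 7.82237808e+01] [0.07097282 0.69290143 0.79086204] 0.08558225437849276 1.3374392131975898
shift mm [-0.4 -0.7  1.1] turn [0.  0.1 0. ]
```

Emit:
arm_command:
  targets:
    - [0, 0, 0, 0, 0, 0]
    - [0, 0, 0, 0, 0, 0]
    - [0, 0, 0, 0, 0, 0]
    - [0, 0, 0, 0, 0, 0]
    - [0, 0, 0, 0, 0, 0]
    - [0, 0, 0, 0, 0, 0]
  grip: 0
  grip_force: 25

```text
clock: 3.15
position: [0.4703, -0.0131, 0.1623]
tool_rot: [3.139, 0.001, 1.364]
force: [-1.8, -0.3, 1.9]
grip_width: 0.0137
```

```bash
python3 d.py .469 -.0132 .160 78.2
```

```text
3.15 [ 0.47033701 -0.01309708  0.16232749] [1.79840540e+02 4.64026365e-02 7.81730338e+01] [-1.80539955 -0.2796832   1.87020312] 0.013683753603094217 1.3370625181132636
shift mm [-0.4 -1.3  2.3] turn [ 0.2  0.  -0. ]
```

Gripped: the opening is 13.7 mm. Turning clockwise.

Emit:
arm_command:
  targets:
    - [0, 0, 0, 0, 0, 6]
    - [0, 0, 0, 0, 0, 6]
    - [0, 0, 0, 0, 0, 6]
    - [0, 0, 0, 0, 0, 6]
    - [0, 0, 0, 0, 0, 6]
    - [0, 0, 0, 0, 0, 6]
    - [0, 0, 0, 0, 0, 3]
    - [0, 0, 0, 0, 0, 0]

```text
clock: 3.95
position: [0.4702, -0.0133, 0.1623]
tool_rot: [3.139, -0.001, 0.657]
force: [0.0, -0.6, 2.5]
grip_width: 0.0133
```

```bash
python3 d.py .469 -.0132 .160 29.3; cat > sp.py <<'E'
from h import *
b=grab('top','t_%.1f.png'%bot.observe()['clock'])
im=b['color'].astype(int)
m=(im[:,:,1]>130)&(im[:,:,1]>im[:,:,0]*1.5)&(im[:,:,1]>im[:,:,2]*1.5);v,u=np.nonzero(m)
if len(u):
    S=px2w(b,u.mean(),v.mean(),.0145);A=np.array([.5851,-.0433,0]);C=px2w(b,217.3,159.6,.013)
    g=lambda P:(np.hypot(*(P-A)[:2])*1000,np.degrees(np.arctan2((P-A)[1],(P-A)[0])))
    s,c=g(S),g(C);print(len(u),u.mean(),v.mean(),S,'spot',s,'cross',c)
    print('screw ccw deg: swing',(c[1]-s[1])/.25,'reach',np.degrees((c[0]-s[0])/40))
else: print('no spot')
E
python3 sp.py
```

```text
3.95 [ 0.47015125 -0.01331472  0.16231442] [ 1.79849347e+02 -4.10303305e-02  3.76223868e+01] [ 5.96962818e-04 -5.73742106e-01  2.51743821e+00] 0.013261882110041425 0.7611951166822487
shift mm [-0.8 -0.8  2.3] turn [ 0.1 -0.1  8.3]
35 198.45714285714286 155.0857142857143 [0.66575524 0.13897369 0.0145    ] spot (np.float64(199.3212650761535), np.float64(66.13083854295478)) cross (np.float64(164.2413915108903), np.float64(64.1175606227118))
screw ccw deg: swing -8.053111680971881 reach -50.248217528553134
```

Emit:
arm_command:
  targets:
    - [0, 0, 0, 0, 0, 5]
    - [0, 0, 0, 0, 0, 3]
    - [0, 0, 0, 0, 0, 0]
    - [0, 0, 0, 0, 0, 0]

```text
clock: 4.4
position: [0.4701, -0.0134, 0.1623]
tool_rot: [3.139, -0.001, 0.523]
force: [-0.8, 0.5, 1.6]
grip_width: 0.0135
```

```bash
python3 d.py .469 -.0132 .160 29.4;python3 sp.py
```

```text
4.4 [ 0.4700761  -0.01339716  0.16228903] [ 1.79866421e+02 -5.25776189e-02  2.99693000e+01] [-0.81658576  0.46925372  1.60851531] 0.01346213428375939 0.654187472948441
shift mm [-0.8 -0.7  2.3] turn [ 0.1 -0.1  0.6]
37 199.86486486486487 151.8918918918919 [0.67172093 0.13633336 0.0145    ] spot (np.float64(199.42750529741525), np.float64(64.2561907880019)) cross (np.float64(164.2413915108903), np.float64(64.1175606227118))
screw ccw deg: swing -0.5545206611603817 reach -50.40039543587398
```

Emit:
arm_command:
  targets:
    - [0, 0, 0, 0, 0, 0.5]
    - [0, 0, 0, 0, 0, 0]
    - [0, 0, 0, 0, 0, 0]

```text
clock: 4.75
position: [0.4701, -0.0134, 0.1623]
tool_rot: [3.14, -0.001, 0.516]
force: [0.1, -0.6, 1.1]
grip_width: 0.0136
```

Emit:
arm_command:
  targets:
    - [0, 0, 0, 0, 0, 0]
    - [0, 0, 0, 0, 0, 0]
    - [0, 0, 0, 0, 0, 0]
    - [0, 0, 0, 0, 0, 0]
    - [0, 0, -10, 0, 0, 0]
    - [0, 0, -30, 0, 0, 0]
    - [0, 0, -30, 0, 0, 0]
    - [0, 0, 0, 0, 0, 0]
  grip: 100

```text
clock: 5.55
position: [0.4695, -0.0137, 0.236]
tool_rot: [3.14, 0.001, 0.516]
force: [-0.1, 0.1, 0.3]
grip_width: 0.0852
```

Emit:
arm_command:
  targets:
    - [28, 28, 0, 0, 0, 0]
    - [28, 28, 0, 0, 0, 0]
    - [28, 28, 0, 0, 0, 0]
    - [0, 0, 0, 0, 0, -8]
    - [0, 0, 0, 0, 0, -8]
    - [0, 0, 0, 0, 0, -8]
    - [0, 0, 0, 0, 0, -8]
    - [0, 0, 0, 0, 0, -2]

```text
clock: 6.35
position: [0.5879, -0.0461, 0.238]
tool_rot: [3.14, 0.001, 1.135]
force: [-0.6, 0.4, -0.4]
grip_width: 0.0854
```

```bash
python3 d.py .5851 -.0433 .174 63.9;python3 sp.py; python3 -c "
from h import *;grab('wrist','w2.png')"
```

```text
6.35 [ 0.58786595 -0.04610849  0.2380218 ] [1.79904864e+02 5.45845096e-02 6.50126316e+01] [-0.64747389  0.35482459 -0.44024987] 0.08543216597071088 1.2278912246859461
shift mm [ 1.4 -3.8 64. ] turn [0.1 0.1 1.1]
34 200.0 151.5 [0.67245515 0.13607857 0.0145    ] spot (np.float64(199.51840177375036), np.float64(64.03449016582658)) cross (np.float64(164.2413915108903), np.float64(64.1175606227118))
screw ccw deg: swing 0.3322818275408963 reach -50.530595047539286
```

View pics/w2.png

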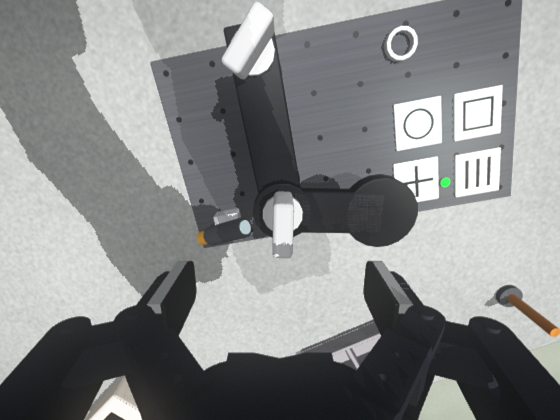

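The wrist view shows the reach bar at (283,225), upright in the picture and so aligned with the jaws, with clear space around it. Next I go down.

Emit:
arm_command:
  targets:
    - [1.4, -3.8, 0, 0, 0, 1.1]
    - [0, 0, 20, 0, 0, 0]
    - [0, 0, 20, 0, 0, 0]
    - [0, 0, 18, 0, 0, 0]
    - [0, 0, 4, 0, 0, 0]
    - [0, 0, 0, 0, 0, 0]
    - [0, 0, 0, 0, 0, 0]

```text
clock: 7.15
position: [0.5846, -0.0419, 0.176]
tool_rot: [3.138, 0.001, 1.096]
force: [-0.1, 0.1, 0.9]
grip_width: 0.0852
```

```bash
python3 d.py .5851 -.0433 .174 63.9
```

```text
7.15 [ 0.58457668 -0.04187011  0.17600249] [1.79806669e+02 3.08689066e-02 6.27695666e+01] [-0.12488556  0.13183518  0.86642979] 0.08522159025575322 1.2042487740659957
shift mm [-1.   1.1  2. ] turn [ 0.2  0.  -1.1]
```

Emit:
arm_command:
  targets:
    - [-1, 1.1, 1, 0, 0, -1.1]
    - [0, 0, 0, 0, 0, 0]
    - [0, 0, 0, 0, 0, 0]

```text
clock: 7.45
position: [0.5859, -0.0433, 0.1769]
tool_rot: [3.136, -0.001, 1.116]
force: [-0.0, 0.7, -0.1]
grip_width: 0.0855
```

Emit:
arm_command:
  targets:
    - [0, 0, 0, 0, 0, 0]
    - [0, 0, 0, 0, 0, 0]
    - [0, 0, 0, 0, 0, 0]
    - [0, 0, 0, 0, 0, 0]
    - [0, 0, 0, 0, 0, 0]
    - [0, 0, 0, 0, 0, 0]
  grip: 0
  grip_force: 25

```text
clock: 8.05
position: [0.5863, -0.0432, 0.1776]
tool_rot: [3.135, -0.001, 1.115]
force: [-0.4, 0.3, 1.7]
grip_width: 0.0136
```

Emit:
arm_command:
  targets:
    - [0, 0, 0, 0, 0, 6]
    - [0, 0, 0, 0, 0, 6]
    - [0, 0, 0, 0, 0, 6]
    - [0, 0, 0, 0, 0, 6]
    - [0, 0, 0, 0, 0, 6]
    - [0, 0, 0, 0, 0, 6]
    - [0, 0, 0, 0, 0, 3]
    - [0, 0, 0, 0, 0, 0]

```text
clock: 8.85
position: [0.5861, -0.0434, 0.1776]
tool_rot: [3.137, -0.005, 0.408]
force: [0.0, -0.8, 1.5]
grip_width: 0.0134
```

```bash
python3 d.py .5851 -.0433 .174 13.5; python3 sp.py
```

```text
8.85 [ 0.58605868 -0.04338306  0.17762038] [179.75930829  -0.26799882  23.38301252] [ 0.03218231 -0.80068633  1.45168743] 0.013391268204000457 0.6456445583250601
shift mm [-0.9 -0.5  3.6] turn [ 0.2 -0.3  9.9]
24 214.08333333333334 158.08333333333334 [0.65945549 0.11016596 0.0145    ] spot (np.float64(170.53017188551212), np.float64(64.1494383330822)) cross (np.float64(164.2413915108903), np.float64(64.1175606227118))
screw ccw deg: swing -0.12751084148158043 reach -9.008014343763259
```

Emit:
arm_command:
  targets:
    - [0, 0, 0, 0, 0, 5]
    - [0, 0, 0, 0, 0, 4]
    - [0, 0, 0, 0, 0, 0]
    - [0, 0, 0, 0, 0, 0]

```text
clock: 9.3
position: [0.586, -0.0434, 0.1776]
tool_rot: [3.138, -0.005, 0.257]
force: [-0.0, -0.6, 1.6]
grip_width: 0.0136
```

```bash
python3 d.py .5851 -.0433 .174 13.5; python3 sp.py; python3 - <<'E'
from h import *
a=grab('scene')['color'][300:360,300:370,::-1];b=grab('top')['color'][130:190,180:250,::-1]
cv2.imwrite('pics/e.png',cv2.resize(np.hstack([a,b]),None,fx=5.5,fy=5.5,interpolation=cv2.INTER_CUBIC))
E
```

```text
9.3 [ 0.58599864 -0.04341092  0.17760816] [179.81735085  -0.29656369  14.73786537] [-0.04294343 -0.61141254  1.62325401] 0.013589628115572282 0.5237221311726427
shift mm [-0.9 -0.3  3.6] turn [ 0.2 -0.3  1.2]
26 216.84615384615384 159.3846153846154 [0.65688983 0.10508865 0.0145    ] spot (np.float64(164.84225840519426), np.float64(64.18249163585449)) cross (np.float64(164.2413915108903), np.float64(64.1175606227118))
screw ccw deg: swing -0.25972405257073206 reach -0.8606784273187389
```

View pics/e.png

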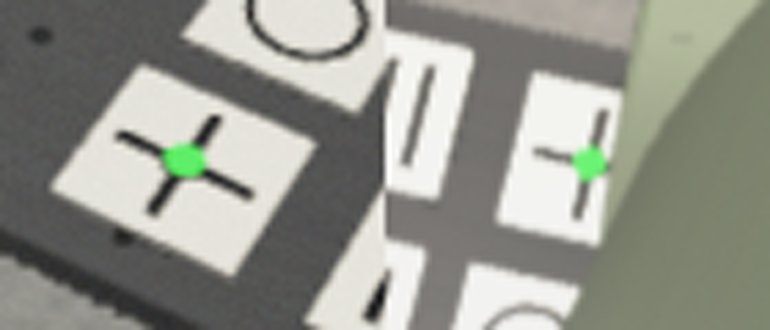

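The scene crop shows the spot at (184,160), on the crosshair's centre at (185,164). The spot sits 1.5 mm above the plate, which explains most of the gap. The arm partly hides the top view, so I'll release, rise and check.

Emit:
arm_command:
  targets:
    - [0, 0, 0, 0, 0, 0]
    - [0, 0, 0, 0, 0, 0]
    - [0, 0, 0, 0, 0, 0]
    - [0, 0, 0, 0, 0, 0]
    - [0, 0, -10, 0, 0, 0]
    - [0, 0, -30, 0, 0, 0]
    - [0, 0, -30, 0, 0, 0]
    - [0, 0, 0, 0, 0, 0]
  grip: 100

```text
clock: 10.25
position: [0.5852, -0.0438, 0.2513]
tool_rot: [3.139, -0.004, 0.258]
force: [0.1, -0.8, -0.4]
grip_width: 0.085
```

Emit:
arm_command:
  targets:
    - [-30, 0, 0, 0, 0, 0]
    - [-30, 0, 0, 0, 0, 0]
    - [-30, 0, 0, 0, 0, 0]
    - [-30, 0, 0, 0, 0, 0]
    - [0, 0, 0, 0, 0, 0]
    - [0, 0, 0, 0, 0, 0]

```text
clock: 10.85
position: [0.4652, -0.0752, 0.2526]
tool_rot: [3.139, -0.008, 0.259]
force: [-0.5, 0.3, -0.4]
grip_width: 0.0856
```

```bash
python3 sp.py; python3 - <<'E'
from h import *
a=grab('scene')['color'][300:360,300:370,::-1];b=grab('top')['color'][130:190,180:250,::-1]
cv2.imwrite('pics/g.png',cv2.resize(np.hstack([a,b]),None,fx=5.5,fy=5.5,interpolation=cv2.INTER_CUBIC))
E
```

```text
25 216.76 159.32 [0.65701506 0.10524646 0.0145    ] spot (np.float64(165.0388644343633), np.float64(64.16721450896115)) cross (np.float64(164.2413915108903), np.float64(64.1175606227118))
screw ccw deg: swing -0.19861554499738077 reach -1.142295819774027
```

View pics/g.png

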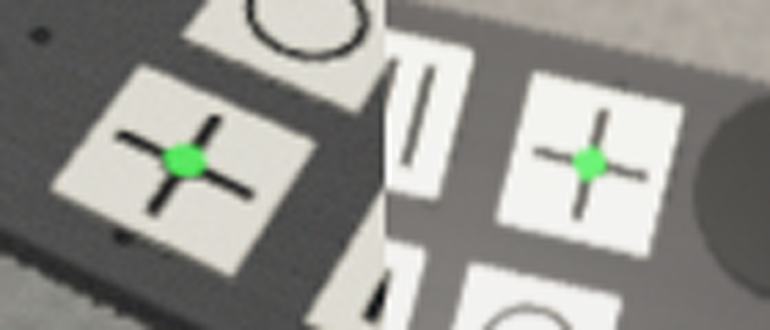

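In the top crop the spot is at (590,163) and the crosshair's centre at (590,164), well under 1 mm apart. The gripper is clear, so I'm handing in.

```bash
python3 -c "
from workcell import bot;print(bot.job_done())"
```

```text
the job is handed in; nothing more can be done
None
```

The green laser spot now sits on the centre of the crosshair plate, and the job is handed in after about 11 s of the 48 s allowed. I turned both wing screws clockwise, the swing screw by about 49° and the reach screw by about 49°, released each one and backed the arm away.

**Last check, read off the pictures:** after release, the top view puts the spot within about 0.5 mm of the crosshair's centre. The scene view agrees once the spot's 1.5 mm height above the plate is allowed for.

**One small disagreement:** my script still showed about 0.8 mm left in reach. It used the crosshair centre I read off the first, coarser picture, so I went by the close-up crops instead. The gripper is open and touching nothing.

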